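# Hold the light box shutter half open

### The arm

A 6-joint arm with a two-finger parallel gripper is mounted at the origin on the work surface. World frame = base frame: x ahead of the robot, y to its left, z up, the work surface at z = 0. Lengths are in m, angles in rad, forces in N, time in s.
With the tool pointing down it reaches from about 0.2 to 0.875 m from the base axis. Payload 3.4 kg.
Tool frame: the origin (TCP) lies on the centre line of the jaws, within the pads' length; the fingertips stand r.nose_length ahead of it and the grasp point (between the pads) lies 2 mm behind it (r.nose_length is the distance from the TCP to the fingertips, in m); z points along the fingers, x is the direction in which the jaws open and shut, and the axes are right-handed (so a half turn about z gives the same grasp; the last joint's range is limited). The gripper opens to 94 mm and grips with 3 to 60 N. Pads are 16 mm wide; open, the fingers measure 119 mm over their backs; the gripper's body (75 mm by 177 mm) begins 78 mm behind the grasp point.
Start: joints at [1.03, 0.276, 1.505, -0, 1.361, -0.121], TCP at [0.234, 0.525, 0.222] pointing down, gripper open.
Joint ranges: [-2.89, 2.89], [-0.75, 2.08], [0.22, 2.7], [-1.18, 4.32], [0.11, 2.71], [-2.7, 2.7]. Speed limits (rad/s): [2.57, 2.57, 3.14, 3.14, 3.14, 3.14].

### API

Orientations are given as [roll, pitch, yaw] about the fixed x, y, z axes, in that order (R = Rz(yaw) Ry(pitch) Rx(roll)).
In Python, from plant import r gives the robot as it stands. The module is installed in compiled form; this text tells all that it offers.
- The arm moves only by the tool servo_tool, never from a script. Its argument "moves" is a list of rows, each an object with "slide": the shift along the world's x, y, z in cm, a list of three; "dr": the turn, a rotation vector about the world's x, y, z in rad, a list of three; "claw": the finger opening in cm, from 0 to 9.4. A call has 1 to 5 rows; each row shifts and turns the commanded pose from where the row before left it; what a row does not reach is not made up. A row lasts 1/10 s, in which the tool goes at most 50 mm and 8.59 degrees, less where a joint would pass 70% of its speed; a pose out of reach is approached as far as the arm can. A call with a gripper value outside its range is refused whole. The fingers move at their own pace and stop on an object; "squeeze" is the grip in N (left out, the last holds). Time passes only in rows, so rows that do not move let the fingers close. It gives the time, the measured TCP pose, the force and the opening at its end, in the units of the state.
- r.get_state(): the state, without advancing time (a new reading comes with each control period).
- r.capture(name): name is "scene" or "top"; returns a dict with "img" (400x640x3 uint8, red, green, blue), "z_map" (400x640 float32, m along the optical axis (not along the pixel's ray), 0 where there is no reading), "vertical_fov" (degrees; the focal length in pixels is half the picture's height over the tangent of half this angle, whatever the lens; pixels are square), "cx", "cy" (the principal point, pixels), "k1" (the pictures are not rectified: a ray, as slopes to the right and down, at radius r is drawn at 1 + k1 r^2 times it, then the intrinsics apply), "camera_from_world" (4x4, takes a point from world to camera coordinates). Camera axes: x right, y down, z forward; pixel columns grow to the right and rows downward; lengths in m; the calibration is good to about 2 mm. A picture is of the moment at which its call begins.
- r.job_done(): hands the job in, once; it reports no verdict.
The state is a dict: "time": time; "q": joint angles; "dq": joint speeds; "joint_efforts": joint torques, N m; "eef_pos": TCP position; "tool_rot": TCP orientation; "ft_force": force on the tool from outside, world axes, zero at the start; "torque": the same for the moment, N m; "gripper_width": finger opening in m.
Only numpy, scipy, OpenCV 4.12 (cv2) and the standard library are available. Lean on these libraries where they do the work, as an engineer would, in place of code of your own. Each camera call takes 0.05 s, during which the arm holds its last target.

### The job

On the headlamp bench stands a dark grey light box whose sprung shutter is locked by a hasp. Swing the hasp up and back off the shutter's catch until it stands upright or further back, and only then slide the shutter open by its knob, against its spring, until half of the light window is uncovered. Finish while still holding the knob there, with the shutter at half travel and steady; leave the other things on the bench where they are.

Things in the scene. Friction and masses are not known exactly. Their poses are not given: they have to be found in the camera images.
- light_box: Dark grey sheet-metal box fixed to the bench, 170 (x) x 290 (y) x 90 mm high. Origin: centre of its underside on the bench; z up; its +y axis is the direction in which the shutter opens. On its flat top two aluminium guide rails run along y at x = +-57 mm, 10 mm wide and 10 mm high, with the shutter between them; a dark line across each rail at y = 0 marks the middle of the window. A steel stop block 40 x 8 x 16 mm stands on top at the +y end.
- window (a point): Centre of the white light window in the box's top face (90 mm above the bench), 70 (x) x 80 (y) mm, fixed to the box. The shut shutter covers it.
- shutter_travel (a joint): Travel of the shutter, m, along the box's +y: 0 shut, 0.090 fully open, 0.045 half travel. A spring pulls it shut: about 4 N when shut, 9 N at half, 14 N fully open; it springs back if let go. With the hasp on it can move only about 3 mm.
- shutter: The shutter: a bare aluminium plate 100 (x) x 90 (y) x 4 mm whose upper face is 6 mm above the box top; its trailing (-y) edge is at y = -45 mm when shut and lies over the middle of the window, level with the lines on the rails, at half travel. Origin: centre of the plate's underside, 92 mm above the bench, same axes as the box. It carries the knob and the catch.
- shutter_knob (a point): Centre of the foot of the black upright knob fixed on the shutter, 30 (x) x 16 (y) x 42 mm high; this point is on the shutter plate's upper face, 96 mm above the bench; moves with the shutter. When shut it is at box x = 0, y = +32 mm.
- catch_top (a point): Top of the catch, a steel stud 8 x 8 mm, 20 mm high, on the shutter's upper face, at box x = 0, y = -37 mm when shut. It stands in the slot of the closed hasp.
- hasp (a joint): Angle of the hasp, rad: 0 lying flat along the box's +y over the catch, grows as its free end rises and swings back towards -y, 1.57 upright, 2.1 end stop. Small friction (about 0.06 N m): it stays where it is left. It starts between 0 and 0.1.
- hasp_hinge (a point): Point on the hasp's hinge axis, which runs along the box's x; at box x = 0, y = -98 mm, 100.5 mm above the bench; fixed.
- hasp_tab (a point): Point to take the hasp: in the middle of its end tab, moving with the hasp. The hasp is a slotted steel flap 30 mm wide (x), 5 mm thick; its tab at the free end is 30 mm wide (x), 8 mm thick and with the hasp flat stands upright from the flap, reaching 37.5 mm above the hinge axis. At angle 0 this point lies 74 mm in +y and 24.5 mm above the hinge axis, with free space on both sides of the tab in x.
- reflector: Bystander: loose bright metal lamp reflector, a bowl 110 mm across and 60 mm high, standing near one end of the box. Origin: centre of its foot.
- polish: Bystander: loose white bottle 56 mm across, 130 mm high, standing near one end of the box (it and the reflector may be swapped). Origin: centre of its foot.
- driver: Bystander: loose screwdriver lying on the bench beyond the box's far (+x) long side, roughly along the box's y. Origin: its underside.

How it is judged:
On the way:
1. the hasp is swung up off the catch while the shutter is still shut (value of joint hasp above 1.3 rad and value of joint shutter_travel below 0.01 m), for 0.2 s.
At the end, for the whole second after the job is handed in: Through the last second the robot's fingers hold the shutter (contact over 3 N) at half travel, 45 mm within 6 mm, steady (below 10 mm/s); the hasp stands at more than 1.3 rad; no bystander has been shifted by more than 30 mm or tipped over (value of joint shutter_travel between 0.039 and 0.051 m and velocity of joint shutter_travel between -0.01 and 0.01 m/s and value of joint hasp above 1.3 rad and contact force between the fingers and shutter above 3 N); the arm keeps its last pose, push and grip.
It fails at once if a bystander is shifted by more than 30 mm (distance of any of reflector, polish, driver from where it was at the start of the episode above 0.03 m).
It fails at once if the bottle or the reflector is tipped over (angle between any of reflector, polish's own z axis and vertical above 0.5 rad).
It also fails if it takes over 43 s, if anything falls off the work surface, if the arm or the gripper's body presses on something with over 40 N, if the wrist force passes 120 N, or if a joint passes its speed limit or range.

## Working session

There is one attempt and no reset: what is moved stays moved. The work goes in short steps, Python scripts to look and compute and a tool call to move; the robot and the scene stay as the last step left them, time stands still between calls to the robot, and variables do not carry over. Pictures are saved under pics/ and viewed, and the job is handed in when it is done.

Besides the shell and the picture viewer there is one more tool, called after ">>>" in YAML: its name, and indented under it one key for each argument. servo_tool: Moves the arm, as the interface text tells. Its arguments: {"type":"object","properties":{"moves":{"type":"array","items":{"type":"object","properties":{"slide":{"type":"array","items":{"type":"number"}},"dr":{"type":"array","items":{"type":"number"}},"claw":{"type":"number"}}}},"squeeze":{"type":"number"}},"required":["moves"]}

```bash
mkdir -p pics; cat > h.py <<'E'
import numpy as np, cv2, pickle
from plant import r
def cap(n,save):
    c=r.capture(n); pickle.dump(c,open(f'{save}.pkl','wb')); cv2.imwrite(f'pics/{save}.png',c['img'][:,:,::-1]); return c
def K(c):
    h,w=c['img'].shape[:2]; f=h/2/np.tan(np.radians(c['vertical_fov'])/2)
    return np.array([[f,0,c['cx']],[0,f,c['cy']],[0,0,1.]]),np.array([c['k1'],0,0,0,0.])
def ray(c,u,v):
    k,d=K(c); p=cv2.undistortPoints(np.array([[[u,v]]],float),k,d)[0,0]
    T=np.linalg.inv(c['camera_from_world']); return T[:3,3],T[:3,:3]@np.array([p[0],p[1],1])
def atz(c,u,v,z):
    o,d=ray(c,u,v); return o+d*(z-o[2])/d[2]
def dep(c,u,v):
    o,d=ray(c,u,v); return o+d*c['z_map'][int(round(v)),int(round(u))]
def proj(c,P):
    k,d=K(c);T=c['camera_from_world']; rv,_=cv2.Rodrigues(T[:3,:3])
    return cv2.projectPoints(np.array(P,float).reshape(-1,3),rv,T[:3,3],k,d)[0][:,0]
E
python3 - <<'E'
from h import *
for n in('scene','top'):
    c=cap(n,n+'0'); print(n,c['vertical_fov'],c['k1'],np.linalg.inv(c['camera_from_world']).round(3))
s=r.get_state(); print(s, r.nose_length)
E
```

```text
scene 52.02157950707276 -0.08149894095981654 [[-0.487  0.718 -0.497  1.037]
 [ 0.873  0.404 -0.273  0.281]
 [ 0.005 -0.567 -0.824  0.858]
 [ 0.     0.     0.     1.   ]]
top 51.93537894159447 -0.08064040810636791 [[-0.005 -0.996  0.086  0.518]
 [-1.     0.006  0.012  0.043]
 [-0.013 -0.086 -0.996  1.062]
 [ 0.     0.     0.     1.   ]]
{'time': 0.1, 'q': array([ 1.02999770e+00,  2.76499776e-01,  1.50595962e+00, -1.19344255e-05,
        1.36071214e+00, -1.20987681e-01]), 'dq': array([ 0.00082744, -0.00141588, -0.00200942, -0.00056286,  0.00037756,
       -0.00174884]), 'joint_efforts': array([ 2.10930143e-04, -4.05457842e+01, -2.37780297e+01,  7.01604760e-02,
        2.99331313e-02, -5.52453776e-05]), 'eef_pos': array([0.23412268, 0.52466507, 0.22172816]), 'tool_rot': array([-3.14141368e+00,  1.56874620e-03,  1.15098802e+00]), 'ft_force': array([0.20940639, 0.15257384, 0.09347451]), 'torque': array([-0.0223084 ,  0.01945152, -0.01294704]), 'gripper_width': 0.09401073373064835} 0.017
```

View pics/scene0.png

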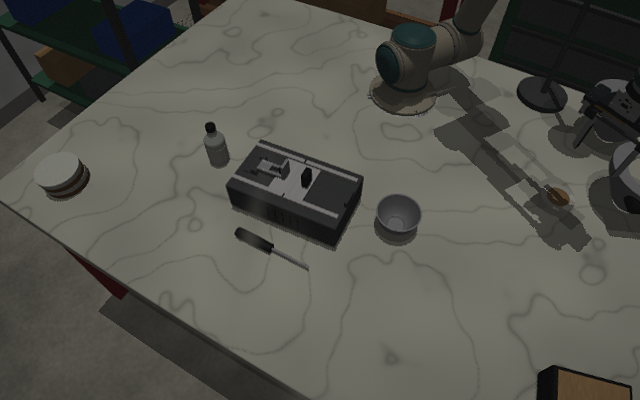

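View pics/top0.png

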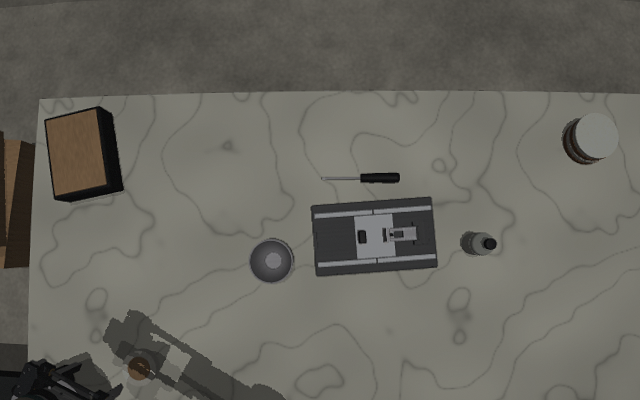

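```bash
python3 - <<'E'
import cv2
a=cv2.imread('pics/top0.png')[185:290,300:450]; cv2.imwrite('pics/t0c.png',cv2.convertScaleAbs(cv2.resize(a,None,fx=5.3,fy=5.3,interpolation=2),alpha=1.8))
a=cv2.imread('pics/scene0.png')[130:250,215:375]; cv2.imwrite('pics/s0c.png',cv2.convertScaleAbs(cv2.resize(a,None,fx=5,fy=5,interpolation=2),alpha=1.8))
E
```

```text
(no output)
```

View pics/t0c.png

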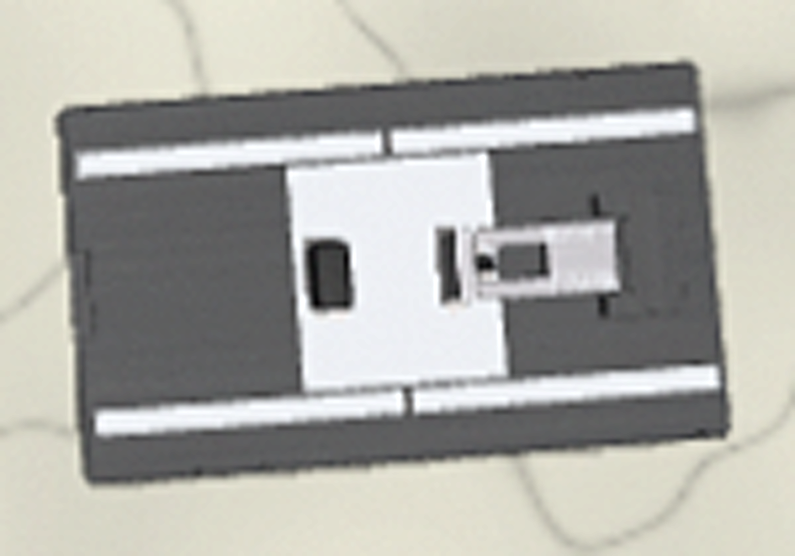

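View pics/s0c.png

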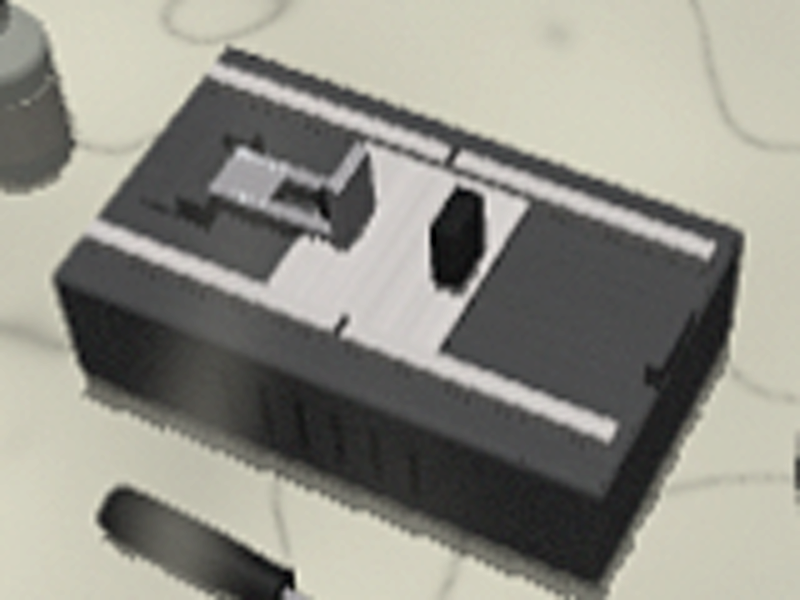

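```bash
python3 - <<'E'
from h import *
from scipy.optimize import least_squares
t=pickle.load(open('top0.pkl','rb'));s=pickle.load(open('scene0.pkl','rb'))
B=[[.085,.145,.09],[.085,-.145,.09],[-.085,-.145,.09],[-.085,.145,.09]]
ut=np.array([[62,112],[693,63],[727,435],[90,483]])/5.3+[299.6,184.6]
us=np.array([[600,497],[57,280],[230,47],[740,232]])/5+[214.6,129.6]
# marks on rails at y=0: far rail (387,143), near (407,400) z .1
def W(p,P):
    c,q=np.cos(p[2]),np.sin(p[2]); P=np.array(P,float); return np.c_[p[0]+c*P[:,0]-q*P[:,1],p[1]+q*P[:,0]+c*P[:,1],P[:,2]]
f1=lambda p:(proj(t,W(p,B))-ut).ravel()
f2=lambda p:(proj(s,W(p,B))-us).ravel()
for n,f in(('top',f1),('scene',f2),('both',lambda p:np.r_[f1(p),f2(p)])):
    o=least_squares(f,[.45,-.06,0]); print(n,o.x.round(4),np.abs(o.fun).max().round(2))
p=o.x; np.save('box.npy',p)
print('knob',W(p,[[0,.032,.096]]),'tab',W(p,[[0,-.024,.125]]),'hinge',W(p,[[0,-.098,.1005]]))
for nm,u in(('knobtop',(331,273)),('tabtop',(462,262))): print(nm,dep(t,u[0]/5.3+299.6,u[1]/5.3+184.6).round(4))
for nm,P in(('knob',[0,.032,.138]),('tab',[0,-.024,.138])):
  print(nm,((proj(t,W(p,[P]))-[299.6,184.6])*5.3).round(0),((proj(s,W(p,[P]))-[214.6,129.6])*5).round(0))
for n,u in(('refl',(272,261)),('bottle',(487,243)),('drv',(380,178))): print(n,dep(t,*u).round(3))
E
```

```text
top [ 0.532  -0.073   0.0689] 1.35
scene [ 0.532  -0.0702  0.0672] 1.94
both [ 0.5318 -0.0717  0.0681] 2.41
knob [[ 0.52965359 -0.0397862   0.096     ]] tab [[ 0.5334627 -0.0956565  0.125    ]] hinge [[ 0.53849616 -0.16948511  0.1005    ]]
knobtop [ 0.5311 -0.0404  0.1386]
tabtop [ 0.5354 -0.0959  0.1391]
knob [[330. 277.]] [[455. 210.]]
tab [[461. 267.]] [[346. 170.]]
refl [0.47 0.18 0.  ]
bottle [ 0.513 -0.327  0.13 ]
drv [ 0.68  -0.098  0.027]
```

The top view shows the knob at crop (331,273), the hasp tab at (462,262) and the hasp lying flat. The bottle is beyond the −y end of the box, the bowl beyond the +y end, and the driver on the far side. Next I move above the tab.

>>> servo_tool:
  moves:
    - {"slide": [2.1, -4.4, 0], "dr": [0, 0, -0.135], "claw": 6}
    - {"slide": [2.1, -4.4, 0], "dr": [0, 0, -0.135], "claw": 6}
    - {"slide": [2.1, -4.4, 0], "dr": [0, 0, -0.135], "claw": 6}
    - {"slide": [2.1, -4.4, 0], "dr": [0, 0, -0.135], "claw": 6}
    - {"slide": [2.1, -4.4, 0], "dr": [0, 0, -0.135], "claw": 6}

```text
time: 0.6
eef_pos: [0.3395, 0.3033, 0.2222]
tool_rot: [3.141, 0.0, 0.471]
ft_force: [0.9, 0.4, 0.3]
gripper_width: 0.0611
```

>>> servo_tool:
  moves:
    - {"slide": [2.1, -4.4, 0], "dr": [0, 0, -0.135], "claw": 6}
    - {"slide": [2.1, -4.4, 0], "dr": [0, 0, -0.135], "claw": 6}
    - {"slide": [2.1, -4.4, 0], "dr": [0, 0, -0.135], "claw": 6}
    - {"slide": [2.1, -4.4, 0], "claw": 6}
    - {"slide": [2.1, -4.4, 0], "claw": 6}

```text
validation failed for argument at $.mo...
```

>>> servo_tool:
  moves:
    - {"slide": [2.1, -4.4, 0], "claw": 6}
    - {"slide": [2.1, -4.4, 0], "claw": 6}
    - {"slide": [2.1, -4.4, 0], "claw": 6}
    - {"slide": [2.1, -4.4, 0], "claw": 6}
    - {"slide": [0, 0, 0], "claw": 6}

```text
validation failed for argument at $.mo...
```

>>> servo_tool:
  moves:
    - {"slide": [2.1, -4.4, 0], "dr": [0, 0, -0.135], "claw": 6}
    - {"slide": [2.1, -4.4, 0], "dr": [0, 0, -0.135], "claw": 6}
    - {"slide": [2.1, -4.4, 0], "dr": [0, 0, -0.133], "claw": 6}
    - {"slide": [2.1, -4.4, 0], "dr": [0, 0, 0], "claw": 6}
    - {"slide": [2.1, -4.4, 0], "dr": [0, 0, 0], "claw": 6}

```text
time: 1.1
eef_pos: [0.4446, 0.0832, 0.2224]
tool_rot: [-3.141, -0.0, 0.073]
ft_force: [0.4, 0.5, -0.1]
gripper_width: 0.06
```

>>> servo_tool:
  moves:
    - {"slide": [2.1, -4.4, 0], "dr": [0, 0, 0], "claw": 6}
    - {"slide": [2.1, -4.4, 0], "dr": [0, 0, 0], "claw": 6}
    - {"slide": [2.1, -4.4, 0], "dr": [0, 0, 0], "claw": 6}
    - {"slide": [2.1, -4.4, 0], "dr": [0, 0, 0], "claw": 6}
    - {"slide": [0, 0, 0], "dr": [0, 0, 0], "claw": 6}

```text
time: 1.6
eef_pos: [0.5308, -0.0964, 0.2216]
tool_rot: [3.139, -0.001, 0.067]
ft_force: [-0.3, 0.5, -1.1]
gripper_width: 0.0602
```

>>> servo_tool:
  moves:
    - {"slide": [0.35, 0.05, -3], "dr": [0, 0, 0], "claw": 6}
    - {"slide": [0, 0, -3], "dr": [0, 0, 0], "claw": 6}
    - {"slide": [0, 0, -1], "dr": [0, 0, 0], "claw": 6}
    - {"slide": [0, 0, 0], "dr": [0, 0, 0], "claw": 6}

```text
time: 2.0
eef_pos: [0.5304, -0.0894, 0.151]
tool_rot: [-3.14, 0.004, 0.073]
ft_force: [0.3, -0.5, 0.2]
gripper_width: 0.0602
```

```bash
python3 - <<'E'
from h import *
c=cap('scene','s1'); a=c['img'][90:250,215:375,::-1]; cv2.imwrite('pics/s1c.png',cv2.convertScaleAbs(cv2.resize(a,None,fx=3.7,fy=3.7,interpolation=2),alpha=1.8))
print(r.get_state()['eef_pos'])
E
```

```text
[ 0.53156922 -0.08979825  0.15245133]
```

View pics/s1c.png

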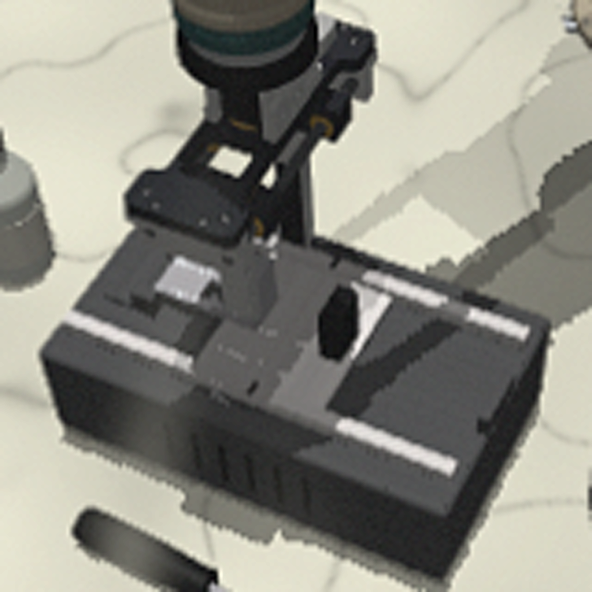

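>>> servo_tool:
  moves:
    - {"slide": [0, 0, 0], "dr": [0, 0, 0], "claw": 6}

```text
time: 2.15
eef_pos: [0.5327, -0.0903, 0.1539]
tool_rot: [3.141, -0.002, 0.074]
ft_force: [0.5, 0.4, -0.1]
gripper_width: 0.0601
```

>>> servo_tool:
  moves:
    - {"slide": [0, 0, 0], "dr": [0, 0, 0], "claw": 6}

```text
time: 2.25
eef_pos: [0.5328, -0.0904, 0.154]
tool_rot: [3.141, -0.003, 0.073]
ft_force: [-0.9, 0.9, -0.5]
gripper_width: 0.0601
```

>>> servo_tool:
  moves:
    - {"slide": [0.2, -0.55, -1], "dr": [0, 0, -0.005], "claw": 6}
    - {"slide": [0, 0, -1], "dr": [0, 0, 0], "claw": 6}
    - {"slide": [0, 0, -0.8], "dr": [0, 0, 0], "claw": 6}
    - {"slide": [0, 0, 0], "dr": [0, 0, 0], "claw": 6}
    - {"slide": [0, 0, 0], "dr": [0, 0, 0], "claw": 6}
  squeeze: 8

```text
time: 2.75
eef_pos: [0.5336, -0.0958, 0.124]
tool_rot: [-3.141, 0.001, 0.068]
ft_force: [-0.4, 0.1, 0.6]
gripper_width: 0.0601
```

>>> servo_tool:
  moves:
    - {"slide": [0, 0, 0], "dr": [0, 0, 0], "claw": 2.5}
    - {"slide": [0, 0, 0], "dr": [0, 0, 0], "claw": 2.5}
    - {"slide": [0, 0, 0], "dr": [0, 0, 0], "claw": 2.5}
    - {"slide": [0, 0, 0], "dr": [0, 0, 0], "claw": 2.5}

```text
time: 3.15
eef_pos: [0.534, -0.0959, 0.1247]
tool_rot: [3.141, -0.001, 0.068]
ft_force: [-0.5, 0.2, -1.1]
gripper_width: 0.0314
```

>>> servo_tool:
  moves:
    - {"slide": [0.03, -0.4, 0.95], "dr": [0, 0, 0], "claw": 2.5}
    - {"slide": [0.03, -0.5, 0.88], "dr": [0, 0, 0], "claw": 2.5}
    - {"slide": [0.04, -0.62, 0.8], "dr": [0, 0, 0], "claw": 2.5}
    - {"slide": [0.05, -0.71, 0.74], "dr": [0, 0, 0], "claw": 2.5}

```text
time: 3.55
eef_pos: [0.5357, -0.1185, 0.1592]
tool_rot: [-3.141, -0.001, 0.068]
ft_force: [2.1, 0.8, -3.5]
gripper_width: 0.0301
```

```bash
python3 - <<'E'
from h import *
c=cap('scene','s2'); a=c['img'][90:250,215:375,::-1]; cv2.imwrite('pics/s2c.png',cv2.convertScaleAbs(cv2.resize(a,None,fx=3.7,fy=3.7,interpolation=2),alpha=1.8))
s=r.get_state();print(s['eef_pos'],s['ft_force'],s['torque'],s['gripper_width'])
E
```

```text
[ 0.53591243 -0.11990692  0.16026826] [0.61416257 1.27098564 2.93283931] [0.3945626  0.00222795 0.02195683] 0.029975533800377138
```

View pics/s2c.png

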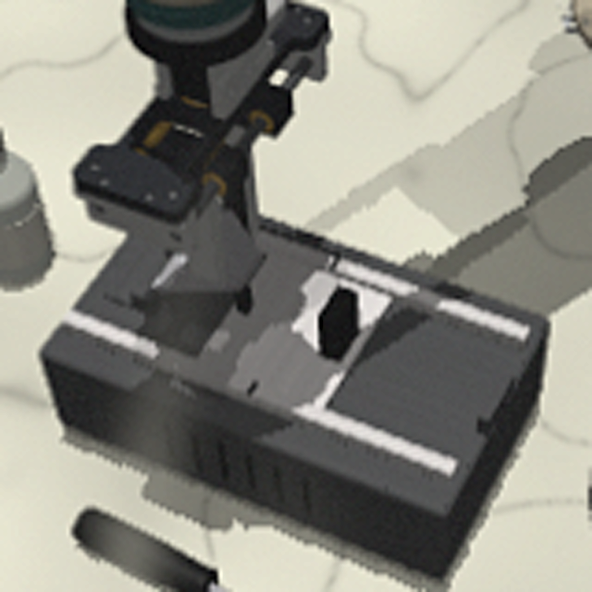

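The crop shows the flap tilted up at (170,272) and the catch stud uncovered at (243,300), so the grip holds.

>>> servo_tool:
  moves:
    - {"slide": [0.05, -0.8, 0.62], "dr": [0.0, 0, 0], "claw": 2.5}
    - {"slide": [0.06, -0.88, 0.52], "dr": [0, 0, 0], "claw": 2.5}
    - {"slide": [0.06, -0.94, 0.4], "dr": [0, 0, 0], "claw": 2.5}
    - {"slide": [0.07, -0.98, 0.27], "dr": [0, 0, 0], "claw": 2.5}
    - {"slide": [0.07, -1.0, 0.14], "dr": [0, 0, 0], "claw": 2.5}

```text
time: 4.1
eef_pos: [0.5388, -0.1652, 0.1782]
tool_rot: [3.141, -0.001, 0.068]
ft_force: [2.1, 1.9, -0.0]
gripper_width: 0.0298
```

>>> servo_tool:
  moves:
    - {"slide": [0.07, -1.0, 0.0], "dr": [0, 0, 0], "claw": 2.5}
    - {"slide": [0.07, -1.0, -0.12], "dr": [0, 0, 0], "claw": 2.5}
    - {"slide": [0.07, -1.0, -0.26], "dr": [0, 0, 0], "claw": 2.5}
    - {"slide": [0.07, -0.95, -0.38], "dr": [0, 0, 0], "claw": 2.5}
    - {"slide": [0.06, -0.88, -0.5], "dr": [0, 0, 0], "claw": 2.5}

```text
time: 4.6
eef_pos: [0.5421, -0.2141, 0.1651]
tool_rot: [3.14, -0.001, 0.068]
ft_force: [1.5, 0.7, 3.4]
gripper_width: 0.0301
```

>>> servo_tool:
  moves:
    - {"slide": [0, 0, 0.0], "dr": [0, 0, 0], "claw": 2.5}
    - {"slide": [0, 0, 0], "dr": [0, 0, 0], "claw": 2.5}

```text
time: 4.8
eef_pos: [0.5421, -0.214, 0.165]
tool_rot: [3.139, -0.0, 0.068]
ft_force: [2.3, -3.1, 2.7]
gripper_width: 0.0298
```

```bash
python3 - <<'E'
from h import *
c=cap('scene','s3'); a=c['img'][90:250,215:375,::-1]; cv2.imwrite('pics/s3c.png',cv2.convertScaleAbs(cv2.resize(a,None,fx=3.7,fy=3.7,interpolation=2),alpha=1.8))
s=r.get_state();print(s['eef_pos'],s['ft_force'],s['torque'],s['gripper_width'])
E
```

```text
[ 0.54209288 -0.21363632  0.16521994] [ 2.7405147  -3.43696069  2.8637917 ] [-0.70249414 -0.24728787 -0.05145695] 0.03013448869146925
```

View pics/s3c.png

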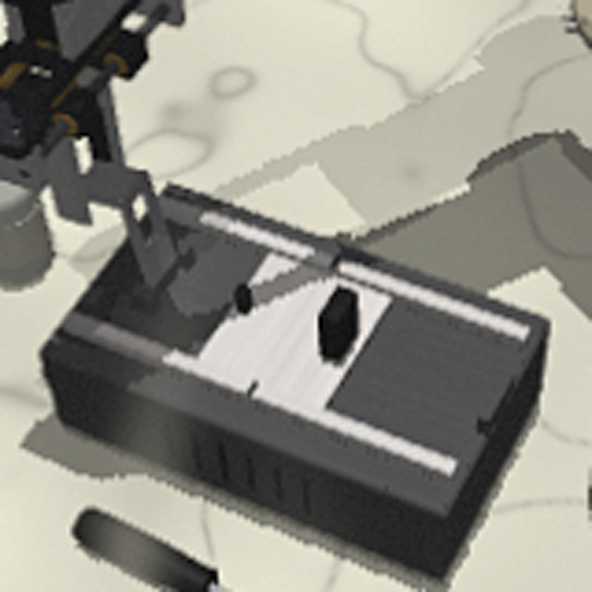

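The crop shows the hasp just past upright, with its flap base at (160,270), and the shutter still shut. I release it, lift away and go to the knob.

>>> servo_tool:
  moves:
    - {"slide": [0, 0, 0], "dr": [0, 0, 0], "claw": 6}
    - {"slide": [0, 0, 0], "dr": [0, 0, 0], "claw": 6}
    - {"slide": [0, 0, 0], "dr": [0, 0, 0], "claw": 6}
    - {"slide": [0, 0, 0.5], "dr": [0, 0, 0], "claw": 6}
    - {"slide": [0, 0, 1.5], "dr": [0, 0, 0], "claw": 6}

```text
time: 5.35
eef_pos: [0.5406, -0.2115, 0.1839]
tool_rot: [-3.139, 0.004, 0.068]
ft_force: [0.9, 0.6, -1.1]
gripper_width: 0.0599
```

>>> servo_tool:
  moves:
    - {"slide": [0, 0, 2], "dr": [0, 0, 0], "claw": 6}
    - {"slide": [0, 0, 2], "dr": [0, 0, 0], "claw": 6}
    - {"slide": [0, 0, 0], "dr": [0, 0, 0], "claw": 6}

```text
time: 5.65
eef_pos: [0.5433, -0.213, 0.2281]
tool_rot: [3.139, -0.005, 0.068]
ft_force: [1.7, 1.0, 0.2]
gripper_width: 0.06
```

>>> servo_tool:
  moves:
    - {"slide": [-0.25, 3.5, 0], "dr": [0, 0, 0], "claw": 6}
    - {"slide": [-0.25, 3.5, 0], "dr": [0, 0, 0], "claw": 6}
    - {"slide": [-0.25, 3.5, 0], "dr": [0, 0, 0], "claw": 6}
    - {"slide": [-0.25, 3.5, 0], "dr": [0, 0, 0], "claw": 6}
    - {"slide": [-0.25, 3.4, 0], "dr": [0, 0, 0], "claw": 6}

```text
time: 6.15
eef_pos: [0.5284, -0.0369, 0.2241]
tool_rot: [-3.141, 0.002, 0.068]
ft_force: [0.5, -0.2, 0.5]
gripper_width: 0.06
```

>>> servo_tool:
  moves:
    - {"slide": [0, 0, -2], "dr": [0, 0, 0], "claw": 6}
    - {"slide": [0, 0, -2], "dr": [0, 0, 0], "claw": 6}
    - {"slide": [0, 0, -1], "dr": [0, 0, 0], "claw": 6}
    - {"slide": [0, 0, 0], "dr": [0, 0, 0], "claw": 6}
    - {"slide": [0, 0, 0], "dr": [0, 0, 0], "claw": 6}

```text
time: 6.65
eef_pos: [0.5295, -0.0387, 0.1751]
tool_rot: [-3.142, 0.0, 0.068]
ft_force: [-0.3, 0.7, -0.2]
gripper_width: 0.0598
```

```bash
python3 - <<'E'
from h import *
c=cap('scene','s4'); a=c['img'][90:250,215:375,::-1]; cv2.imwrite('pics/s4c.png',cv2.convertScaleAbs(cv2.resize(a,None,fx=3.7,fy=3.7,interpolation=2),alpha=1.8))
s=r.get_state();print(s['eef_pos'],s['ft_force'],s['torque'],s['gripper_width'])
E
```

```text
[ 0.5298859  -0.03883522  0.17558743] [0.87326338 0.59548075 0.15497655] [-0.06321519  0.03258254 -0.05789034] 0.060548991055675114
```

View pics/s4c.png

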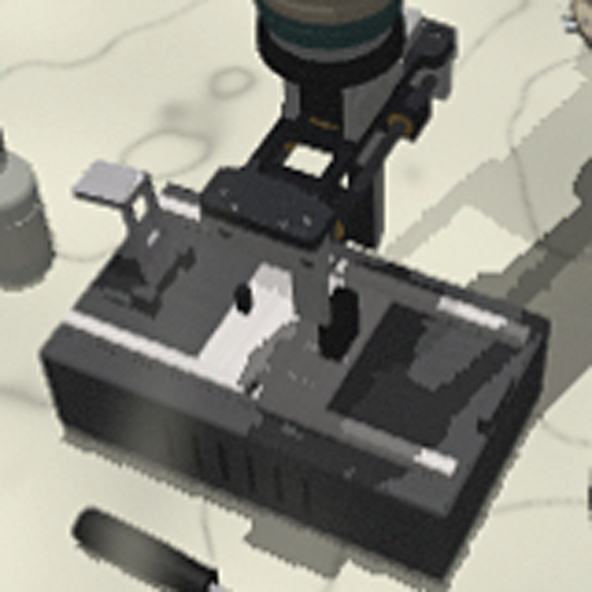

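The hasp stays up, with its tab at (110,182). The gripper is above the knob at (340,320). I lower and grip.

>>> servo_tool:
  moves:
    - {"slide": [0.05, -0.1, -2], "dr": [0, 0, 0], "claw": 6}
    - {"slide": [0, 0, -2], "dr": [0, 0, 0], "claw": 6}
    - {"slide": [0, 0, -1.6], "dr": [0, 0, 0], "claw": 6}
    - {"slide": [0, 0, 0], "dr": [0, 0, 0], "claw": 6}
    - {"slide": [0, 0, 0], "dr": [0, 0, 0], "claw": 6}

```text
time: 7.2
eef_pos: [0.5305, -0.0398, 0.1199]
tool_rot: [3.141, -0.001, 0.068]
ft_force: [0.5, 0.4, -1.0]
gripper_width: 0.0598
```

>>> servo_tool:
  moves:
    - {"slide": [0, 0, 0], "dr": [0, 0, 0], "claw": 2.0}
    - {"slide": [0, 0, 0], "dr": [0, 0, 0], "claw": 2.0}
    - {"slide": [0, 0, 0], "dr": [0, 0, 0], "claw": 2.0}
    - {"slide": [0, 0, 0], "dr": [0, 0, 0], "claw": 2.0}
    - {"slide": [0, 0, 0], "dr": [0, 0, 0], "claw": 2.0}
  squeeze: 40

```text
time: 7.7
eef_pos: [0.5305, -0.0395, 0.1195]
tool_rot: [3.141, -0.002, 0.068]
ft_force: [0.7, -0.1, 1.4]
gripper_width: 0.0298
```

>>> servo_tool:
  moves:
    - {"slide": [-0.06, 0.9, 0], "dr": [0, 0, 0], "claw": 2.0}
    - {"slide": [-0.06, 0.9, 0], "dr": [0, 0, 0], "claw": 2.0}
    - {"slide": [-0.06, 0.9, 0], "dr": [0, 0, 0], "claw": 2.0}
    - {"slide": [-0.06, 0.9, 0], "dr": [0, 0, 0], "claw": 2.0}
    - {"slide": [-0.06, 0.9, 0], "dr": [0, 0, 0], "claw": 2.0}

```text
time: 8.2
eef_pos: [0.5277, 0.0031, 0.1195]
tool_rot: [3.136, -0.001, 0.069]
ft_force: [1.2, -10.3, -0.3]
gripper_width: 0.0296
```

>>> servo_tool:
  moves:
    - {"slide": [0, 0, 0], "dr": [0, 0, 0], "claw": 2.0}
    - {"slide": [0, 0, 0], "dr": [0, 0, 0], "claw": 2.0}

```text
time: 8.4
eef_pos: [0.5276, 0.0033, 0.1195]
tool_rot: [3.136, -0.001, 0.069]
ft_force: [1.4, -8.7, 0.1]
gripper_width: 0.0296
```

```bash
python3 - <<'E'
from h import *
c=cap('scene','s5'); a=c['img'][110:250,215:375,::-1]; cv2.imwrite('pics/s5c.png',cv2.convertScaleAbs(cv2.resize(a,None,fx=4.2,fy=4.2,interpolation=2),alpha=1.8))
c=cap('top','t5'); a=c['img'][185:290,300:450,::-1]; cv2.imwrite('pics/t5c.png',cv2.convertScaleAbs(cv2.resize(a,None,fx=5.3,fy=5.3,interpolation=2),alpha=1.8))
s=r.get_state();print(s['eef_pos'],s['ft_force'],s['torque'],s['gripper_width'])
E
```

```text
[0.5276773  0.00310862 0.11948962] [ 0.89838871 -8.23775145  0.24760995] [-1.11238448  0.04788718 -0.13036988] 0.029951348764458142
```

View pics/s5c.png

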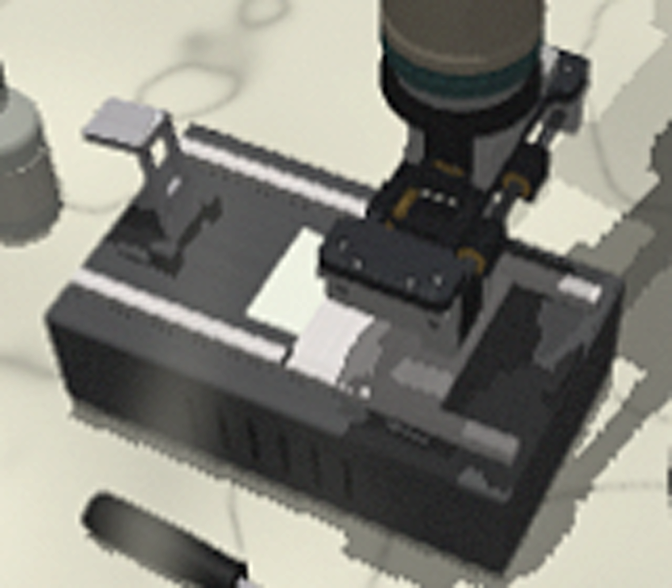

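View pics/t5c.png

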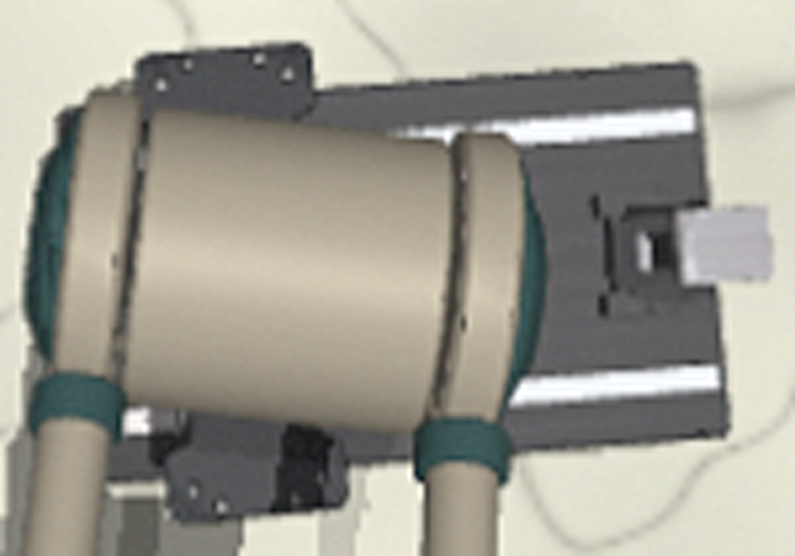

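```bash
python3 - <<'E'
from h import *
c=pickle.load(open('s5.pkl','rb')); p=np.load('box.npy')
def W(P):
    a,q=np.cos(p[2]),np.sin(p[2]); P=np.array(P,float); return np.c_[p[0]+a*P[:,0]-q*P[:,1],p[1]+q*P[:,0]+a*P[:,1],P[:,2]]
x0,y0=262,160
a=c['img'][y0:y0+50,x0:x0+60,::-1]; b=cv2.convertScaleAbs(cv2.resize(a,None,fx=12,fy=12,interpolation=0),alpha=1.5)
for y,col in((-.006,(0,0,255)),(0,(0,255,0)),(.006,(255,0,0))):
    q=(proj(c,W([[.05,y,.096],[-.02,y,.096]]))-[x0-.5,y0-.5])*12
    cv2.line(b,tuple(int(v) for v in q[0]),tuple(int(v) for v in q[1]),col,1)
cv2.imwrite('pics/s5d.png',b)
E
```

```text
(no output)
```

View pics/s5d.png

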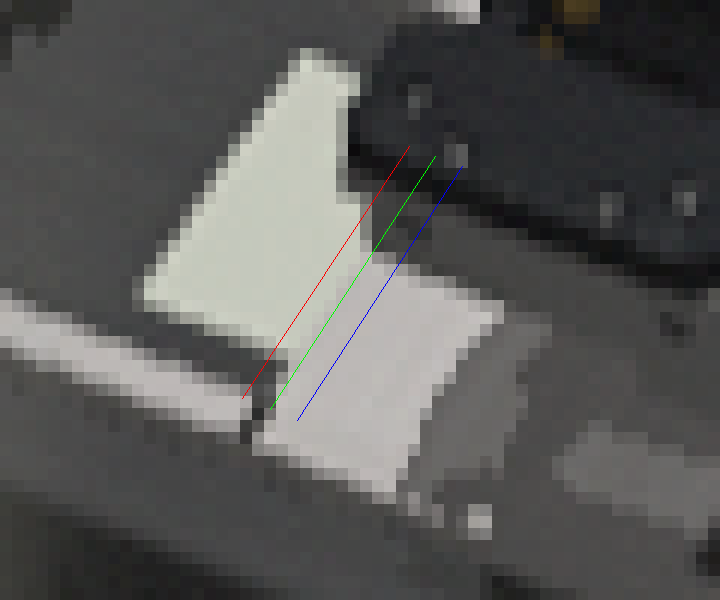

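The window/plate edge, running through about (290,350)–(372,230), lies 1–2 mm short of the half line. The TCP travel of 42.8 mm agrees. I nudge it 2 mm further.

>>> servo_tool:
  moves:
    - {"slide": [-0.01, 0.2, 0], "dr": [0, 0, 0], "claw": 2.0}
    - {"slide": [0, 0, 0], "dr": [0, 0, 0], "claw": 2.0}
    - {"slide": [0, 0, 0], "dr": [0, 0, 0], "claw": 2.0}
    - {"slide": [0, 0, 0], "dr": [0, 0, 0], "claw": 2.0}
    - {"slide": [0, 0, 0], "dr": [0, 0, 0], "claw": 2.0}

```text
time: 9.0
eef_pos: [0.5276, 0.0049, 0.1195]
tool_rot: [3.136, -0.001, 0.069]
ft_force: [0.8, -8.3, 0.1]
gripper_width: 0.0299
```

```bash
python3 - <<'E'
from h import *
c=cap('scene','s6'); t=cap('top','t6'); p=np.load('box.npy')
x0,y0=262,160
a=c['img'][y0:y0+50,x0:x0+60,::-1]; b=cv2.convertScaleAbs(cv2.resize(a,None,fx=12,fy=12,interpolation=0),alpha=1.5)
cv2.imwrite('pics/s6d.png',b)
cv2.imwrite('pics/s6.png',cv2.convertScaleAbs(c['img'][:,:,::-1],alpha=1.6))
for n in('refl',(272,261)),('bot',(487,243)),('drv',(380,178)):
    pass
s=r.get_state();print(s['time'],s['eef_pos'],s['ft_force'],s['gripper_width'],abs(s['dq']).max())
E
```

```text
9.1 [0.52753631 0.00484948 0.11947197] [ 1.37194062 -7.70231289  1.42994913] 0.029718385297443296 0.0019541750782597345
```

View pics/s6d.png

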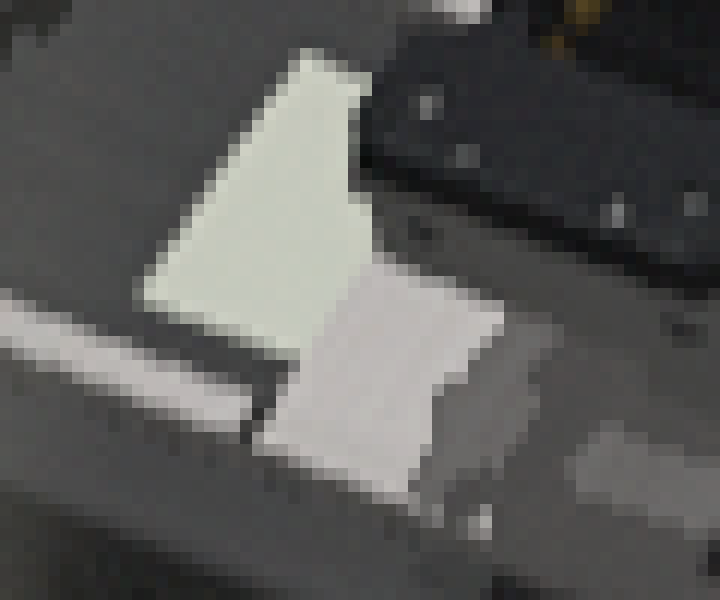

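View pics/s6.png

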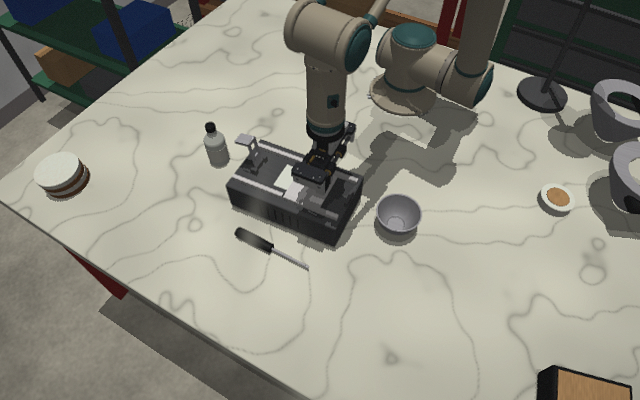

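The edge, about (300,355)–(375,260), now lies on the half line and runs to the rail mark. The hasp is up, and the bottle, bowl and driver are where they were. I hand the job in.

```bash
python3 -c "
from plant import r
print(r.job_done())"
```

```text
the job is handed in; nothing more can be done
None
```

I swung the hasp up off the catch and back past upright, then pulled the shutter to half travel by its knob. I handed the job in at about 9.1 s, still holding the knob with a 40 N grip.

Last checks before handing in:
- **Shutter:** the gripper had moved about 44.6 mm along the box since gripping the knob. In the scene camera the plate's trailing edge lay on the computed half line and level with the rail mark.
- **Steadiness:** the arm was still, with joint speeds of 0.002 rad/s or less.
- **Hold:** the knob filled the jaws at 29.7 mm. The wrist felt 7.7–8.3 N of spring pull, slightly below the stated 9 N; I put that down to sensor noise.
- **Hasp:** it stood at about 1.85 rad, worked out from the gripper's position when I let go. Later pictures show it still up.
- **Bystanders:** the bottle, reflector and driver looked unmoved in the pictures, judged by eye only.

The two cameras' fits of the box position disagreed by about 3 mm in y. That did not affect the grasps.

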